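# Push the tubing tray through the gated transfer chute

### The job

Push the open tray of cut tubing along the chute, past the hinged gate, until it sits against the stop at the far end. The gate springs up through the chute floor: with one fingertip press down the long bar beside the chute to hold the gate fully sunk, and keep it down for the whole time that the tray is passing over it, while another fingertip pushes the tray from behind. Then let go, so that the gate springs up again behind the tray; do not grasp, lift or tip the tray, and leave the other things on the bench alone.

Things in the scene. Friction and masses are not known exactly. Their poses are not given: they have to be found in the camera images.
- chute: Fixed straight grey sheet-metal chute, 283 x 70 mm, on two feet. Origin: bench level, on its centre line, below the gate slot; +x along it to the far end, +y left, z up. Floor top z = 60 mm, from x = -165 to 117 (0.6 mm lower past the gate). Walls 4 mm thick, inner faces y = -31 and 31, tops z = 82. Near end and top are open.
- stop (a point): Middle of the stop plate's face at the chute's far end, at floor level (chute x = 112, y = 0 mm). The plate stands 25 mm above the floor. A tray that touches it has its origin at chute x = 62 mm and its rear wall at chute x = 12 mm.
- gate (a joint): One-piece dark steel rocker: gate blade plus press bar, hinged about a line along chute x at chute y = 38, z = 50 mm. Value in rad: 0 = gate up, grows as the bar is pressed down, 0.40 = bottom. From 0.235 on the blade is wholly below the floor and a tray can pass. Spring return: about 2 N on the bar starts it, 5 N at the bottom; it rises by itself when let go.
- blade_top (a point): Highest corner of the gate blade: moves with the rocker. Up, it stands 15 mm above the chute floor beside the right wall (chute x = 0, y = -28 mm); the top edge slopes down to about 2 mm above the floor at y = 20. The blade is 5 mm thick along the chute.
- bar_mid (a point): Middle of the press bar's upper face: flat strip along the right wall, 200 mm long (chute x = -168 to 32), 30 mm wide. Up: chute y = -38 to -68, top z = 98 mm. Press anywhere; a fingertip may slide along it. It swings outward as it sinks: its top middle is at y = -62, 15 mm above the chute floor at joint 0.235; y = -64, 7 mm above at 0.32; tilted down to the right by the joint angle.
- tube_tray: Open-topped card tray of cut clear tubing, 100 long, 58 wide, 42 mm high, 2 mm walls, about 0.12 kg, loose in the chute before the gate, long side along the chute, 2 mm play each side. Origin: centre of its underside; its y axis is its length, +y end leading (its yaw = chute yaw - 90 degrees); rear wall at its own y = -50 mm.
- flux_bottle: Bystander: dropper bottle, diameter 40 mm, 112 mm high, beyond the chute's far end; origin centre of its underside.
- tip_cleaner: Bystander: round black tip cleaner, diameter 60 mm, 48 mm high, on the bench to the right of the chute; origin centre of its underside.
- cutters_1: Bystander: red-handled cutters lying flat, 118 x 63 x 12 mm, to the right beyond the chute; origin centre of the underside.

How it is judged:
By the outcome, as a careful person would: the job done as asked, in the order asked, and still so for the second after the job is handed in, with the robot touching nothing.
It also fails if it takes over 45 s, if anything falls off the work surface, if the arm or the gripper's body presses on something with over 40 N, if the wrist force passes 120 N, or if a joint passes its speed limit or range.

### The arm

A 6-joint arm with a two-finger parallel gripper is mounted at the origin on a cart in front of the work surface, level with it; the furniture and walls round the work are solid. World frame = base frame: x ahead of the robot, y to its left, z up, the work surface at z = 0. Lengths are in m, angles in degrees, forces in N, time in s.
With the tool pointing down it reaches from about 0.4 to 0.925 m from the base axis. Payload 3.4 kg.
Tool frame: the origin (TCP) lies at the very end of the fingers, on their centre line; the grasp point (between the pads) lies 19 mm behind it; z points along the fingers, y is the line along which they close (so a half turn about z gives the same grasp; the last joint's range is limited). The gripper opens to 85 mm and grips with 20 to 120 N. Pads are 22 mm wide; open, the fingers measure 114 mm over their backs; the gripper's body (76 mm by 85 mm) begins 54 mm behind the grasp point. The pads swing forward as they close: fully open they stand 13 mm farther back than shut.
Start: joints at [-76.404, 17.578, 86.31, -0, 76.112, -4.211], TCP at [0.176, -0.547, 0.231] pointing down, gripper open.
Joint ranges: [-179.03, 179.03], [-60, 130.46], [8.19, 133.38], [-81.62, 261.62], [5.75, 156.47], [-153.77, 153.77]. Speed limits (degrees/s): [147.25, 147.25, 180, 180, 180, 180].

### API

Orientations are given as a 3x3 rotation matrix whose columns are the frame's x, y, z axes.
In Python, from rig import bot gives the robot as it stands.
- The arm moves only by the tool send_path, called as name([rows], argument=value, ...), one row to a line, values as JSON. Schema: {"type":"object","properties":{"steps":{"type":"array","items":{"type":"array","items":{"type":"number"},"minItems":4,"maxItems":4},"minItems":1,"maxItems":10},"aperture":{"type":"number"},"grip_n":{"type":"number"},"only":{"type":"string"},"quiet":{"type":"boolean"},"lines":{"type":"string"}},"required":["steps"],"additionalProperties":false}. steps is a list of rows, 1 to 10 of them, each of 4 numbers: dx, dy, dz in m, then a turn about the tool's z in degrees; each row is the pose to reach, as a shift and turn from the pose commanded when the call began, along the tool's axes at that moment; what a row does not reach only later rows make up. A row lasts 1/10 s, in which the tool goes at most 0.05 m and 8.59 degrees, less where a joint would pass 70% of its speed; a pose out of reach is approached as far as the arm can. aperture is the finger opening in m, set as the call begins (left out keeps the last). The fingers move at their own pace and stop on an object; grip_n is the grip in N (left out, the last holds). Time passes only in rows, so rows that do not move let the fingers close. The tool returns the time, the measured TCP pose, the force, the opening and the grip force at its end. only (a regular expression) keeps the lines of the reply that match it, lines (a string "A,B") keeps lines A to B, and quiet returns only ok. Input that does not fit is refused with a message, and nothing moves.
- bot.read_state(): the state, without advancing time (a new reading comes with each control period).
- bot.camera(name): name is "scene" or "top" or "wrist"; returns the picture (384x512x3 uint8, blue, green, red); there is no depth.
- bot.get_calibration(name): a dict with "fx", "fy", "cx", "cy" (pixels), "R" (3x3) and "t" (3): a world point X has camera coordinates R X + t; the wrist camera has in their place "T_tool_cam" (4x4, takes a point from camera to tool coordinates, whose origin is the TCP and whose axes are the flange's). Camera axes: x right, y down, z forward; pixel columns grow to the right and rows downward; lengths in m; the calibration is good to about 2 mm. A picture is of the moment at which its call begins: read the wrist's pose just before it. get_calibration takes no time and is no camera call.
- bot.finish_job(): hands the job in; it is judged then, once.
The state is a dict: "t": time; "joints": joint angles; "qd": joint speeds; "tau": joint torques, N m; "eef_pos": TCP position; "orientation": TCP orientation; "ft_force": force on the tool from outside, world axes, zero at the start; "wrist_torque": the same for the moment, N m; "grip_width": finger opening in m; "grasp_force": force on a finger pad.
Only numpy, scipy, OpenCV 4.12 (cv2) and the standard library are available. Lean on these libraries where they do the work, as an engineer would, in place of code of your own. Each camera call takes 0.05 s, during which the arm holds its last target. There are 200 camera calls.

## Working session

There is one attempt and no reset: what is moved stays moved. The work goes in short steps, Python scripts to look and compute and a tool call to move; the robot and the scene stay as the last step left them, time stands still between calls to the robot, and variables do not carry over. Pictures are saved under pics/ and viewed, at most 10 in all, crops included, and the job is handed in when it is done.

```bash
ls; mkdir -p pics; python3 - <<'E'
from rig import bot
import cv2
s=bot.read_state(); print(s)
for n in("scene","top"):
    cv2.imwrite(f"pics/{n}0.png",cv2.resize(bot.camera(n),None,fx=1.5,fy=1.5,interpolation=cv2.INTER_CUBIC))
    print(n,bot.get_calibration(n))
print(bot.get_calibration("wrist"))
E
```

```text
pics
rig.py
{'t': 0.0, 'joints': array([-7.64040078e+01,  1.76227993e+01,  8.63834481e+01, -1.29017161e-03,
        7.61116319e+01, -4.21311292e+00]), 'qd': array([-0.02695489,  0.07449261, -0.00615912, -0.03470616, -0.01771626,
        0.05269746]), 'tau': array([-1.30835484e-03, -4.57549453e+01, -2.51912642e+01,  1.25322726e-04,
        1.34010610e-02, -1.24565105e-05]), 'eef_pos': array([ 0.17564789, -0.54678032,  0.23037857]), 'orientation': array([[ 9.52079174e-01,  3.05851258e-01, -5.04883634e-04],
       [ 3.05851647e-01, -9.52077093e-01,  1.99458815e-03],
       [ 1.29359150e-04, -2.05342532e-03, -9.99997883e-01]]), 'ft_force': array([ 0.50459446,  0.74011223, -0.73727965]), 'wrist_torque': array([ 0.00042193,  0.01231494, -0.00774842]), 'grasp_force': 0.0, 'grip_width': 0.0853252882719517}
scene {'fx': 376.6307812342037, 'fy': 376.6307812342037, 'cx': 255.2450022671782, 'cy': 199.68151091072508, 'R': array([[ 0.51669817, -0.85599891,  0.01699609],
       [-0.46119187, -0.2950001 , -0.83682555],
       [ 0.72133561,  0.42454777, -0.54720575]]), 't': array([-0.62458083,  0.18408045,  0.68148332])}
top {'fx': 433.5970790358646, 'fy': 433.5970790358646, 'cx': 253.85316877410102, 'cy': 192.28508501688344, 'R': array([[-0.01196967, -0.99953901,  0.02790159],
       [-0.99280785,  0.00855572, -0.11941259],
       [ 0.11911882, -0.02913025, -0.99245259]]), 't': array([-0.40639246,  0.54483402,  0.99836102])}
{'fx': 275.5398444086463, 'fy': 275.5398444086463, 'cx': 255.46214565698872, 'cy': 190.8078363649292, 'T_tool_cam': array([[ 1.14318982e-03, -9.64259599e-01, -2.64956824e-01,
         6.65741068e-02],
       [ 9.99999118e-01,  9.23200178e-04,  9.54812836e-04,
        -1.05690498e-04],
       [-6.76079255e-04, -2.64957682e-01,  9.64259804e-01,
        -1.40931937e-01],
       [ 0.00000000e+00,  0.00000000e+00,  0.00000000e+00,
         1.00000000e+00]])}
```

View pics/scene0.png

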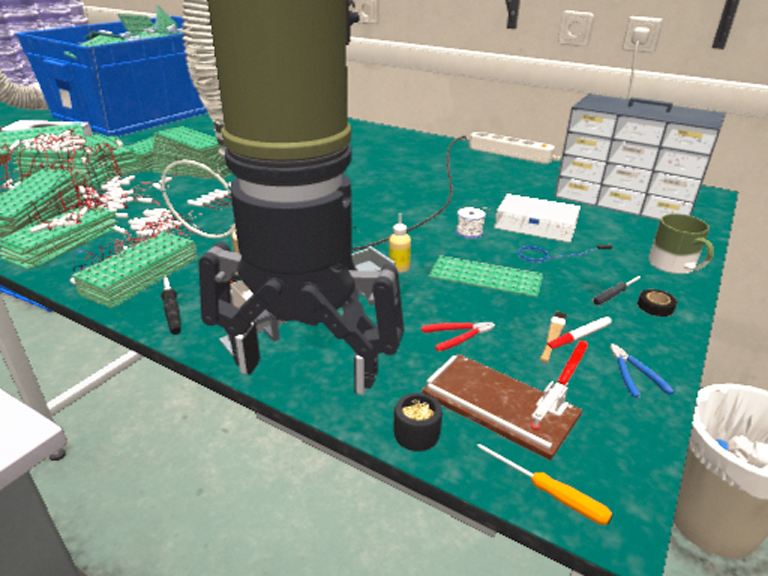

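View pics/top0.png

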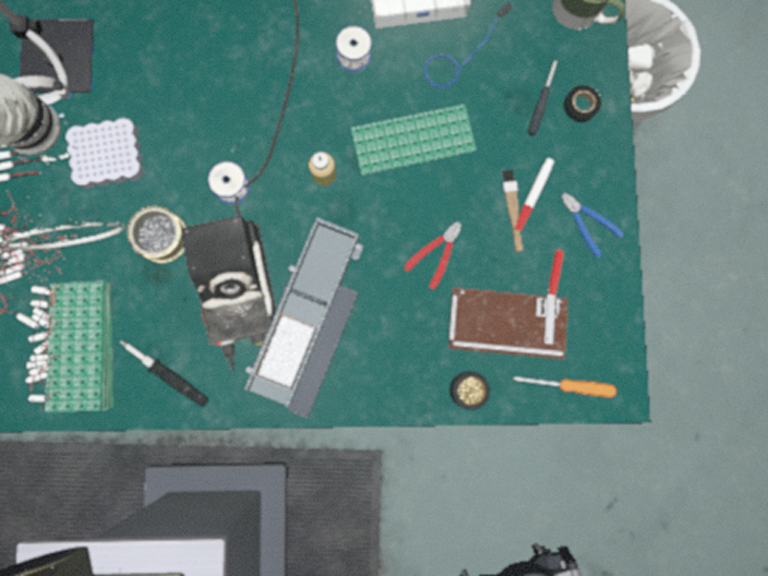

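The scene view is blocked by the gripper. In the top view (1.5x), the chute runs from about (275,395) at the near end to (338,225) at the far end. The slot is at (310,298), the white tray at (287,352) and the press bar at (330,345). Next I'll get a rough pose from the top view.

```bash
cat > h.py <<'E'
import numpy as np, cv2
from rig import bot
def cam(n,s=None):
    c=bot.get_calibration(n); K=np.array([[c["fx"],0,c["cx"]],[0,c["fy"],c["cy"]],[0,0,1]])
    if n=="wrist":
        T=np.eye(4); T[:3,:3]=s["orientation"]; T[:3,3]=s["eef_pos"]; M=np.linalg.inv(T@c["T_tool_cam"]); return K,M[:3,:3],M[:3,3]
    return K,np.array(c["R"]),np.array(c["t"])
def proj(C,X):
    K,R,t=C; p=(K@(R@np.atleast_2d(X).T+t[:,None])).T; return p[:,:2]/p[:,2:]
def ray(C,uv,z):
    K,R,t=C; d=R.T@np.linalg.inv(K)@[*uv,1]; o=-R.T@t; return o+d*(z-o[2])/d[2]
E
python3 - <<'E'
from h import *
C=cam("top")
for nm,uv,z in [("nearL",(248,389),.082),("farL",(318,219),.082),("farR",(358,235),.082),("slot",(310,298),.06),("tray",(287,352),.1),("bar near",(305,415),.098),("barfar",(355,290),.098),("trayrearL",(259,379),.102),("trayfrontL",(287,316),.102),("bottle",(321,160),.112),("tipcl",(469,388),.048)]:
    print(nm,ray(C,np.array(uv)/1.5,z).round(3))
E
```

```text
nearL [ 0.386 -0.211  0.082]
farL [ 0.644 -0.315  0.082]
farR [ 0.619 -0.377  0.082]
slot [ 0.524 -0.301  0.06 ]
tray [ 0.44  -0.271  0.1  ]
bar near [ 0.348 -0.297  0.098]
barfar [ 0.531 -0.372  0.098]
trayrearL [ 0.401 -0.23   0.102]
trayfrontL [ 0.493 -0.271  0.102]
bottle [ 0.728 -0.322  0.112]
tipcl [ 0.382 -0.547  0.048]
```

send_path([
  [0.04, -0.02, -0.005, 5],
  [0.08, -0.04, -0.01, 10],
  [0.12, -0.06, -0.015, 15],
  [0.166, -0.08, -0.02, 20],
  [0.21, -0.103, -0.03, 25],
  [0.25, -0.123, -0.03, 30],
  [0.29, -0.143, -0.03, 35],
  [0.332, -0.163, -0.03, 40],
  [0.332, -0.163, -0.03, 40],
  [0.332, -0.163, -0.03, 40],
], aperture=0.06)

```text
t: 1.1
eef_pos: [0.4424, -0.2897, 0.2608]
orientation: [[0.927, -0.374, -0.001], [-0.374, -0.927, 0.0], [-0.001, 0.0, -1.0]]
ft_force: [0.1, -0.8, 0.1]
grip_width: 0.0598
grasp_force: 0.0
```

```bash
python3 - <<'E'
from h import *
s=bot.read_state(); im=bot.camera("wrist"); cv2.imwrite("w1.png",im); np.savez("w1.npz",R=s["orientation"],p=s["eef_pos"])
cv2.imwrite("pics/w1.png",cv2.resize(im,None,fx=1.5,fy=1.5,interpolation=cv2.INTER_CUBIC))
im=bot.camera("scene"); cv2.imwrite("s1.png",im); cv2.imwrite("pics/s1.png",cv2.resize(im,None,fx=1.5,fy=1.5,interpolation=cv2.INTER_CUBIC))
print(s["joints"].round(1))
E
```

```text
[-37.8  12.6  89.   -0.   78.4  74.2]
```

View pics/w1.png

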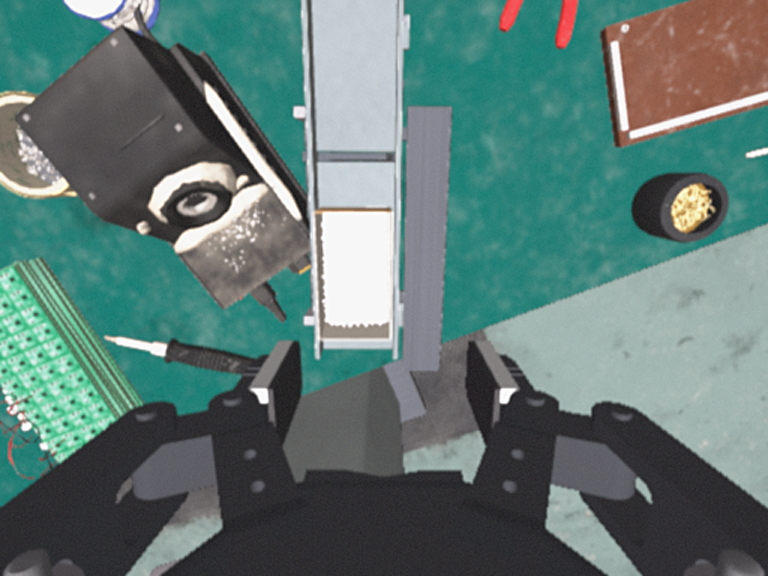

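The wrist view (1.5x) shows the tray from about (316,210) to (390,340), the slot at (355,157), the bar from (430,107) to (425,370), and a black soldering station just left of the chute. I'll take a second wrist position to triangulate.

send_path([
  [0, 0.03, 0, 0],
  [0, 0.06, 0, 0],
  [0, 0.06, 0, 0],
  [0, 0.06, 0, 0],
], aperture=0.05)

```text
t: 1.6
eef_pos: [0.4179, -0.3475, 0.2611]
orientation: [[0.924, -0.381, -0.0], [-0.381, -0.924, 0.001], [-0.001, -0.001, -1.0]]
ft_force: [0.3, 0.4, 0.3]
grip_width: 0.0498
grasp_force: 0.0
```

```bash
python3 - <<'E'
from h import *
s=bot.read_state(); im=bot.camera("wrist"); cv2.imwrite("w2.png",im); np.savez("w2.npz",R=s["orientation"],p=s["eef_pos"])
a=cv2.imread("w1.png")[0:250,205:305]; b=im[0:250,150:250]
v=np.vstack([cv2.resize(cv2.rotate(q,cv2.ROTATE_90_CLOCKWISE),None,fx=3,fy=3,interpolation=cv2.INTER_CUBIC) for q in(a,b)])
cv2.imwrite("pics/ab.png",v); print(v.shape,s["eef_pos"])
E
```

```text
(600, 750, 3) [ 0.41794758 -0.34754174  0.2610503 ]
```

View pics/ab.png

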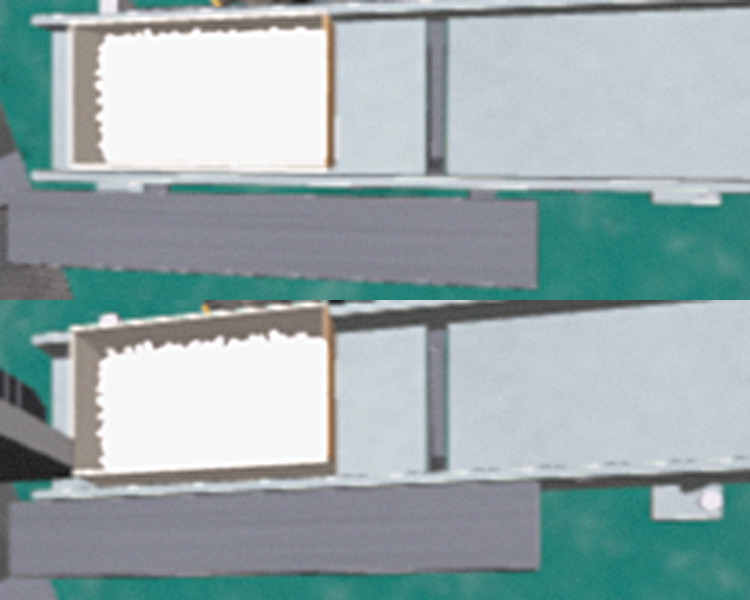

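View pics/s1.png

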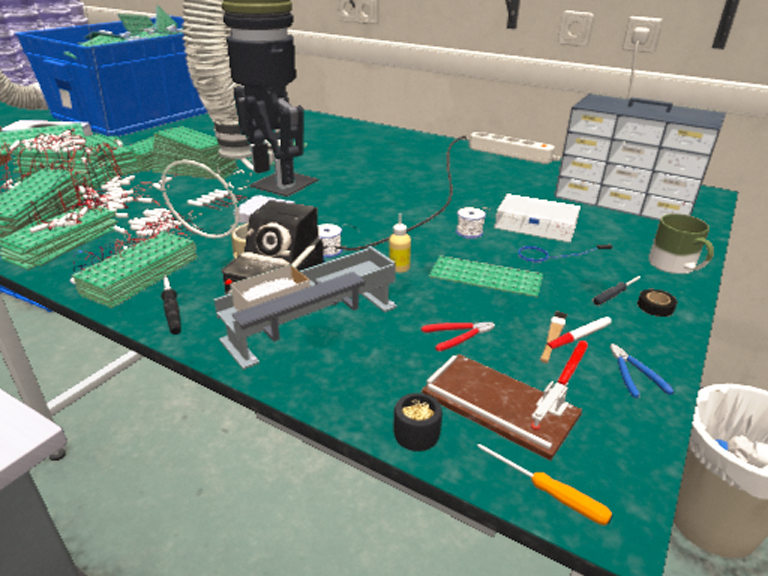

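Both wrist crops show the tray rear top edge at x'≈72, its front at 331, the slot at 437, and the bar from x'≈8 to 538. The scene view shows the gate raised and the soldering station left of the chute. I'll fit the chute pose and the tray from both views.

```bash
cat > fit.py <<'E'
from h import *
from scipy.optimize import least_squares
def L(n): d=np.load(n); return cam("wrist",dict(orientation=d["R"],eef_pos=d["p"]))
C1,C2=L("w1.npz"),L("w2.npz")
px=lambda p,o:np.array([o+(p[1]+.5)/3-.5, 249.5-(p[0]+.5)/3])
A={(-165,33,82):(33,19),(-165,-33,82):(33,177),(32,-38,98):(537,201),(32,-68,98):(537,288),(-168,-38,98):(8,194),(-168,-68,98):(8,262),(0,0,60):(437,95)}
B={(-165,33,82):(33,41),(-165,-33,82):(33,196),(32,-38,98):(540,184),(32,-68,98):(540,270),(-168,-68,98):(10,277),(0,0,60):(437,95)}
obs=[(C1,k,px(v,205)) for k,v in A.items()]+[(C2,k,px(v,150)) for k,v in B.items()]
def W(q,k): c,s=np.cos(q[2]),np.sin(q[2]); x,y,z=np.array(k)/1e3; return np.array([q[0]+c*x-s*y,q[1]+s*x+c*y,z+q[3]])
f=lambda q:np.concatenate([proj(C,W(q,k))[0]-u for C,k,u in obs])
r=least_squares(f,[.524,-.301,-.384,0],loss="soft_l1")
E
python3 - <<'E'
from fit import *
print(r.x,np.rad2deg(r.x[2])); print(f(r.x).reshape(-1,2).round(1).tolist())
q=r.x
def inv(X): c,s=np.cos(q[2]),np.sin(q[2]); d=X-[q[0],q[1],q[3]]; return np.array([c*d[0]+s*d[1],-s*d[0]+c*d[1],d[2]])*1e3
def tri(u,v):
    a=[];b=[]
    for C,p in((C1,u),(C2,v)):
        K,R,t=C;P=K@np.c_[R,t]
        for i in(0,1): a.append(p[i]*P[2]-P[i])
    X=np.linalg.svd(np.array(a))[2][-1]; return inv(X[:3]/X[3])
for u,v in [((72,24),(72,31)),((72,168),(75,174)),((331,15),(331,5)),((331,168),(331,174)),((33,177),(33,196)),((537,288),(540,270))]: print(tri(px(u,205),px(v,150)).round(1))
# station edges in w1, at assumed heights
for z in(.05,.1,.12):
    print(z,[inv(ray(C1,np.array(p)/1.5,z)).round(0)[:2].tolist() for p in((300,215),(205,80),(180,45),(125,28),(310,255))])
E
```

```text
[ 0.52407571 -0.29980696 -0.38921781 -0.00323068] -22.30053787445511
[[0.8, 0.0], [-0.2, 0.4], [-0.1, -0.3], [0.0, -0.1], [-1.4, -0.0], [0.4, 0.1], [1.0, 0.1], [-0.0, -0.1], [-0.0, -0.1], [-1.0, 0.1], [-0.6, 0.1], [-0.2, 0.1], [3.1, -0.2]]
[-138.7   27.9  102.5]
[-137.2  -28.6  104. ]
[-38.1  27.5 103.8]
[-40.5 -28.1  73.4]
[-164.4  -33.2   82.9]
[ 32.4 -68.4  95.1]
0.05 [[-48.0, 48.0], [55.0, 117.0], [80.0, 133.0], [91.0, 173.0], [-82.0, 41.0]]
0.1 [[-43.0, 38.0], [46.0, 97.0], [66.0, 111.0], [76.0, 146.0], [-72.0, 32.0]]
0.12 [[-41.0, 34.0], [42.0, 89.0], [61.0, 103.0], [70.0, 135.0], [-68.0, 29.0]]
```

send_path([
  [-0.04, -0.026, 0.02, 0],
  [-0.079, -0.052, 0.05, 0],
  [-0.079, -0.052, 0.08, 0],
  [-0.079, -0.052, 0.11, 0],
  [-0.079, -0.052, 0.14, 0],
  [-0.079, -0.052, 0.14, 0],
  [-0.079, -0.052, 0.14, 0],
], aperture=0.048)

```text
t: 2.35
eef_pos: [0.3658, -0.2678, 0.1215]
orientation: [[0.926, -0.377, -0.001], [-0.377, -0.926, 0.001], [-0.001, -0.001, -1.0]]
ft_force: [-0.1, -0.4, -0.0]
grip_width: 0.0476
grasp_force: 0.0
```

```bash
cat >> fit.py <<'E'
q=r.x
def inv(X): c,s=np.cos(q[2]),np.sin(q[2]); d=X-[q[0],q[1],0]; return np.array([c*d[0]+s*d[1],-s*d[0]+c*d[1],d[2]])*1e3
E
python3 - <<'E'
from fit import *
s=bot.read_state(); print(inv(s["eef_pos"]).round(1),s["ft_force"].round(1),s["grip_width"])
o=s["orientation"];print(np.degrees(np.arctan2(o[1,0],o[0,0])), o[:,2])
v=np.vstack([bot.camera("wrist")[130:384,60:460],bot.camera("scene")[100:260,60:460]])
cv2.imwrite("pics/w3.png",cv2.resize(v,None,fx=1.44,fy=1.44,interpolation=cv2.INTER_CUBIC))
E
```

```text
[-158.6  -30.5  121.5] [-0.1 -0.4 -0. ] 0.04763627150729313
-22.177983002587684 [-8.36436057e-04  9.62359347e-04 -9.99999187e-01]
```

View pics/w3.png

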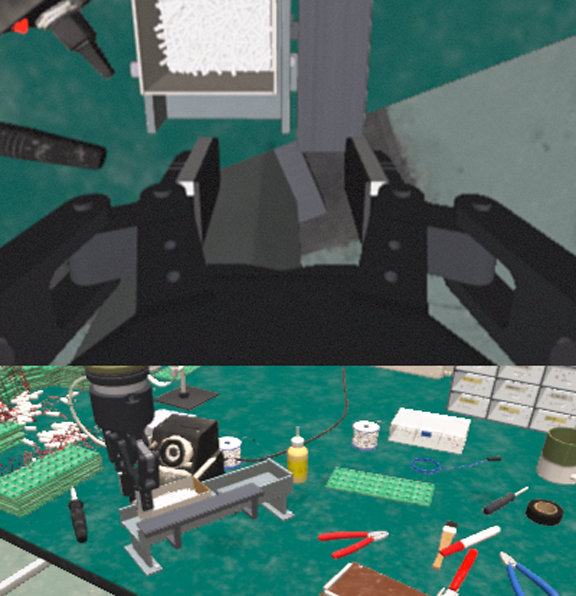

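The wrist crop shows the right fingertip (about (350–388,140)) over the near end of the bar, and the left one behind the tray's rear wall. The projected distances agree with the model, so I'll press down.

send_path([
  [0, 0.0015, 0.008, 0],
  [0, 0.0015, 0.016, 0],
  [0, 0.0015, 0.022, 0],
  [0, 0.0015, 0.026, 0],
  [0, 0.0015, 0.026, 0],
])

```text
t: 2.95
eef_pos: [0.365, -0.2696, 0.0948]
orientation: [[0.926, -0.378, -0.001], [-0.378, -0.926, 0.001], [-0.001, -0.0, -1.0]]
ft_force: [0.3, 0.1, 2.5]
grip_width: 0.0478
grasp_force: 0.9
```

send_path([
  [0, 0, 0.004, 0],
  [0, 0, 0.008, 0],
  [0, 0, 0.008, 0],
])

```text
t: 3.25
eef_pos: [0.3657, -0.2706, 0.0873]
orientation: [[0.926, -0.377, 0.001], [-0.377, -0.926, -0.001], [0.001, 0.001, -1.0]]
ft_force: [-1.5, -3.4, 4.1]
grip_width: 0.0478
grasp_force: 2.1
```

send_path([
  [0, 0, 0.004, 0],
  [0, 0, 0.008, 0],
  [0, 0, 0.008, 0],
])

```text
t: 3.55
eef_pos: [0.366, -0.2709, 0.0793]
orientation: [[0.926, -0.377, 0.001], [-0.377, -0.926, -0.002], [0.002, 0.001, -1.0]]
ft_force: [-1.6, -4.8, 4.5]
grip_width: 0.0481
grasp_force: 2.7
```

send_path([
  [0, 0, 0.004, 0],
  [0, 0, 0.008, 0],
  [0, 0, 0.012, 0],
  [0, 0, 0.012, 0],
])

```text
t: 3.95
eef_pos: [0.366, -0.2716, 0.0674]
orientation: [[0.926, -0.377, 0.001], [-0.377, -0.926, -0.003], [0.002, 0.003, -1.0]]
ft_force: [-2.7, -7.1, 6.5]
grip_width: 0.0483
grasp_force: 3.7
```

```bash
python3 - <<'E'
from fit import *
s=bot.read_state(); print(inv(s["eef_pos"]).round(1),s["ft_force"].round(1))
w=bot.camera("wrist"); sc=bot.camera("scene")
# blade right-corner and bar far corners predicted for joint values
C=cam("wrist",s);S=cam("scene")
def rock(x,y,z,a):  # hinge y=38,z=50 ; right side goes down
    dy,dz=y-38,z-50; c,n=np.cos(a),np.sin(a); return (x,38+c*dy-n*dz*-1*-1 if 0 else 38+c*dy-(-n)*(-dz)*1, 50+n*dy+c*dz)
for a in(0,.235,.28,.32,.36,.4):
    P=[rock(32,-68,98,a),rock(32,-38,98,a),rock(-168,-68,98,a)]
    print(a,np.round(rock(0,-53,98,a),1),[proj(K,W(q,p))[0].round(1).tolist() for p in P[:2] for K in(C,S)],proj(S,W(q,P[2]))[0].round(1))
a=cv2.resize(w[0:200,200:360],None,fx=2.5,fy=2.5,interpolation=cv2.INTER_CUBIC)
b=cv2.resize(sc[150:250,130:280],None,fx=2.6667,fy=2.5,interpolation=cv2.INTER_CUBIC)
b=cv2.resize(sc[145:250,130:290],None,fx=2.5,fy=2.5,interpolation=cv2.INTER_CUBIC)
v=np.zeros((500,800,3),np.uint8); v[:,:400]=a; v[:b.shape[0],400:]=b
cv2.imwrite("pics/p4.png",v)
E
```

```text
[-157.   -33.9   67.4] [-2.7 -7.1  6.5]
0 [  0. -53.  98.] [[377.9, -334.6], [242.3, 187.3], [271.5, -335.7], [234.8, 181.7]] [159.9 217.2]
0.235 [  0.  -61.7  75.5] [[369.9, -224.4], [244.4, 198.5], [294.4, -249.0], [237.1, 190.4]] [163.2 229.6]
0.28 [  0.  -62.7  71. ] [[366.8, -208.7], [244.6, 200.6], [296.3, -235.4], [237.4, 192.0]] [163.7 231.9]
0.32 [  0.  -63.5  66.9] [[363.8, -195.8], [244.7, 202.4], [297.4, -223.9], [237.7, 193.5]] [164.1 233.8]
0.36 [  0.  -64.1  62.9] [[360.6, -183.8], [244.8, 204.1], [298.1, -213.1], [237.9, 194.9]] [164.4 235.7]
0.4 [  0.  -64.5  58.8] [[357.1, -172.7], [244.9, 205.9], [298.4, -202.9], [238.1, 196.3]] [164.7 237.5]
```

View pics/p4.png

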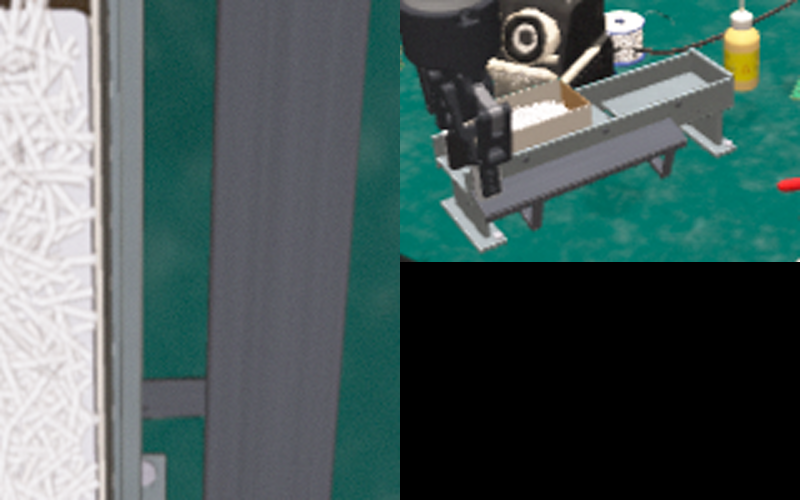

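```bash
python3 - <<'E'
from fit import *
s=bot.read_state(); C=cam("wrist",s)
def rock(x,y,z,a):
    dy,dz=y-38,z-50; c,n=np.cos(a),np.sin(a); return (x,38+c*dy-n*dz,50+n*dy+c*dz)
obs=[(-38,0,286.8),(-38,152,282),(-68,0,348.4),(-68,200,332)]
for a in(.24,.28,.32,.36,.4):
    o=[]
    for y,row,col in obs:
        P=proj(C,[W(q,rock(x,y,98,a)) for x in np.linspace(-130,-30,400)]); i=np.argmin(abs(P[:,1]-row)); o.append(round(P[i,0]-col,1))
    print(a,o)
E
```

```text
0.24 [np.float64(0.5), np.float64(0.8), np.float64(2.7), np.float64(3.2)]
0.28 [np.float64(2.2), np.float64(2.3), np.float64(1.4), np.float64(2.2)]
0.32 [np.float64(3.5), np.float64(3.4), np.float64(-0.3), np.float64(0.9)]
0.36 [np.float64(4.3), np.float64(4.2), np.float64(-2.3), np.float64(-0.6)]
0.4 [np.float64(4.9), np.float64(4.6), np.float64(-4.6), np.float64(-2.3)]
```

Edge fits from the wrist camera and the scene view put the joint at about 0.28–0.33. I'll sink it 3 mm more, then start pushing.

send_path([
  [0, 0, 0.003, 0],
  [0, 0, 0.003, 0],
  [0.006, 0, 0.003, 0],
  [0.012, 0, 0.003, 0],
  [0.018, 0, 0.003, 0],
  [0.024, 0, 0.003, 0],
  [0.030, 0, 0.003, 0],
  [0.036, 0, 0.003, 0],
  [0.042, 0, 0.003, 0],
  [0.048, 0, 0.003, 0],
])

```text
t: 5.05
eef_pos: [0.4066, -0.2853, 0.0635]
orientation: [[0.926, -0.378, -0.006], [-0.378, -0.926, 0.005], [-0.008, -0.002, -1.0]]
ft_force: [-6.6, 0.9, 7.6]
grip_width: 0.048
grasp_force: 3.8
```

```bash
python3 - <<'E'
from fit import *
s=bot.read_state(); print(inv(s["eef_pos"]).round(1),s["ft_force"].round(1))
w=bot.camera("wrist"); sc=bot.camera("scene")
v=np.zeros((600,800,3),np.uint8); v[:,:400]=cv2.resize(w[0:300,150:350],None,fx=2,fy=2); v[:315,400:]=cv2.resize(sc[145:250,130:290],None,fx=2.5,fy=3,interpolation=cv2.INTER_CUBIC)
cv2.imwrite("pics/p5.png",v)
E
```

```text
[-114.2  -31.1   63.5] [-6.6  0.9  7.6]
```

View pics/p5.png

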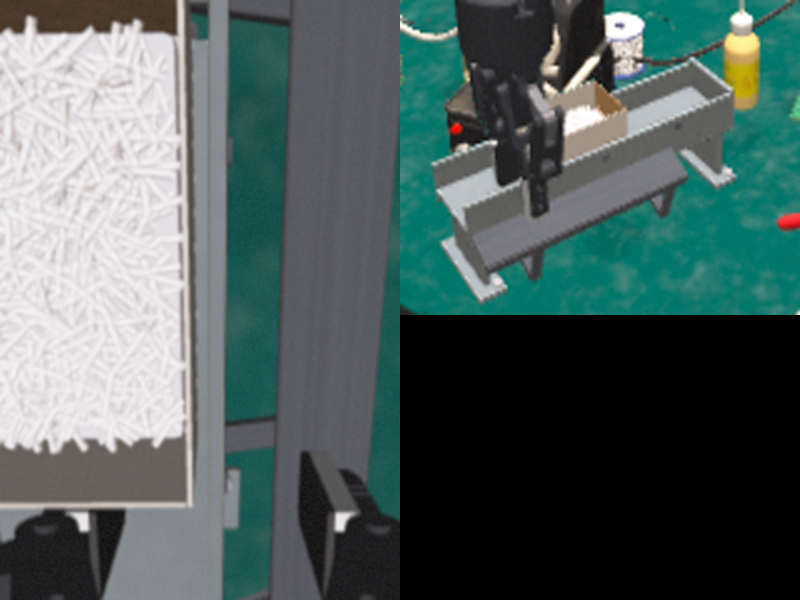

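The tray is moving ahead of the left finger (rear wall at row 505 of the crop), and the right fingertip sits well on the sunken bar. I'll keep going.

send_path([
  [0.006, 0, 0, 0],
  [0.012, 0, 0, 0],
  [0.018, 0, 0, 0],
  [0.024, 0, 0, 0],
  [0.030, 0, 0, 0],
  [0.036, 0, 0, 0],
  [0.042, 0, 0, 0],
  [0.048, 0, 0, 0],
  [0.054, 0, 0, 0],
  [0.060, 0, 0, 0],
])

```text
t: 6.15
eef_pos: [0.4628, -0.3086, 0.0635]
orientation: [[0.926, -0.378, -0.005], [-0.378, -0.926, 0.004], [-0.006, -0.002, -1.0]]
ft_force: [-6.3, -0.1, 6.4]
grip_width: 0.048
grasp_force: 3.4
```

```bash
python3 -c "
from fit import *
s=bot.read_state(); print(inv(s['eef_pos']).round(1),s['ft_force'].round(1))"
```

```text
[-53.4 -31.4  63.5] [-6.3 -0.1  6.4]
```

send_path([
  [0.006, 0, 0, 0],
  [0.012, 0, 0, 0],
  [0.018, 0, 0, 0],
  [0.024, 0, 0, 0],
  [0.030, 0, 0, 0],
  [0.036, 0, 0, 0],
  [0.042, 0, 0, 0],
  [0.046, 0, 0, 0],
  [0.046, 0, 0, 0],
])

```text
t: 7.05
eef_pos: [0.509, -0.3283, 0.0644]
orientation: [[0.926, -0.378, 0.001], [-0.378, -0.926, -0.001], [0.001, 0.0, -1.0]]
ft_force: [-1.9, 0.2, 4.1]
grip_width: 0.0478
grasp_force: 2.3
```

```bash
python3 -c "
from fit import *
s=bot.read_state(); print(inv(s['eef_pos']).round(1),s['ft_force'].round(1))"
```

```text
[ -3.1 -32.1  64.4] [-1.9  0.2  4.1]
```

send_path([
  [0.002, 0, 0, 0],
  [0.004, 0, 0, 0],
  [0.004, 0, 0, 0],
])

```text
t: 7.35
eef_pos: [0.5113, -0.3292, 0.0644]
orientation: [[0.926, -0.378, -0.001], [-0.378, -0.926, 0.0], [-0.001, -0.0, -1.0]]
ft_force: [-4.3, 0.3, 4.4]
grip_width: 0.0478
grasp_force: 2.6
```

send_path([
  [0.002, 0, 0, 0],
  [0.004, 0, 0, 0],
  [0.004, 0, 0, 0],
])

```text
t: 7.65
eef_pos: [0.512, -0.3294, 0.0644]
orientation: [[0.926, -0.377, -0.006], [-0.377, -0.926, 0.003], [-0.007, -0.0, -1.0]]
ft_force: [-11.7, 1.9, 10.1]
grip_width: 0.0483
grasp_force: 7.2
```

The push force rose to 12 N and the advance stopped at TCP chute x≈0, which matches the stop position. I'll back off along the bar and look before letting go.

send_path([
  [-0.006, 0, 0, 0],
  [-0.012, 0, 0, 0],
  [-0.02, 0, 0, 0],
  [-0.028, 0, 0, 0],
  [-0.034, 0, 0, 0],
  [-0.034, 0, 0, 0],
])

```text
t: 8.25
eef_pos: [0.4829, -0.3179, 0.0644]
orientation: [[0.926, -0.378, -0.001], [-0.378, -0.926, -0.0], [-0.001, 0.0, -1.0]]
ft_force: [0.5, -3.4, 4.6]
grip_width: 0.0485
grasp_force: 2.7
```

```bash
python3 - <<'E'
from fit import *
s=bot.read_state(); print(inv(s["eef_pos"]).round(1),s["ft_force"].round(1))
w=bot.camera("wrist"); C=cam("wrist",s)
for p in((62-50,29,102),(12,-29,102),(112,29,102),(112,-29,102),(112,0,85)): print(p,proj(C,W(q,p))[0].round(0))
cv2.imwrite("pics/p6.png",cv2.resize(w,None,fx=1.5,fy=1.5,interpolation=cv2.INTER_CUBIC))
E
```

```text
[-31.2 -32.4  64.4] [ 0.5 -3.4  4.6]
(12, 29, 102) [100. 176.]
(12, -29, 102) [246. 177.]
(112, 29, 102) [  51. -151.]
(112, -29, 102) [ 245. -150.]
(112, 0, 85) [ 165. -107.]
```

View pics/p6.png

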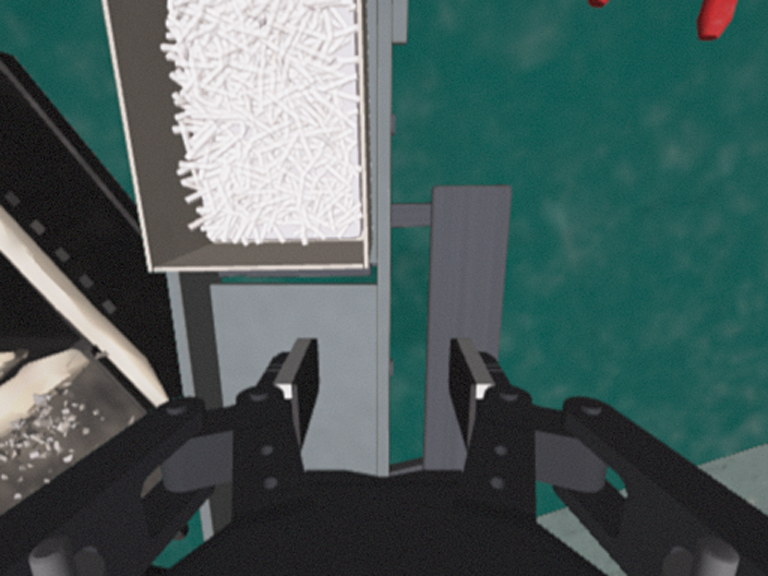

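The tray's rear edge is at (150–368, 268), where the model puts it for contact with the stop. It is past the slot, and both fingers are behind it. Now I'll lift off.

send_path([
  [0, 0, -0.006, 0],
  [0, 0, -0.014, 0],
  [0, 0, -0.024, 0],
  [0, 0, -0.034, 0],
  [0, 0, -0.05, 0],
  [0, 0, -0.07, 0],
  [0, 0, -0.1, 0],
  [0, 0, -0.14, 0],
  [0, 0, -0.17, 0],
  [0, 0, -0.17, 0],
])

```text
t: 9.3
eef_pos: [0.4857, -0.3196, 0.2396]
orientation: [[0.926, -0.378, 0.007], [-0.378, -0.926, -0.005], [0.008, 0.003, -1.0]]
ft_force: [0.4, -0.3, 0.0]
grip_width: 0.0477
grasp_force: 0.0
```

send_path([
  [0, 0, 0, 0],
  [0, 0, 0, 0],
  [0, 0, 0, 0],
])

```text
t: 9.6
eef_pos: [0.4827, -0.3173, 0.2326]
orientation: [[0.926, -0.378, -0.003], [-0.378, -0.926, 0.002], [-0.004, -0.001, -1.0]]
ft_force: [-0.1, -0.6, -1.2]
grip_width: 0.0481
grasp_force: 0.0
```

```bash
python3 - <<'E'
from fit import *
s=bot.read_state(); print(inv(s["eef_pos"]).round(1))
w=bot.camera("wrist"); C=cam("wrist",s)
for p in((12,29,102),(12,-29,102),(112,29,102),(112,-29,102),(0,-28,75),(32,-68,98),(32,-38,98)): print(p,(proj(C,W(q,p))[0]*1.5).round(0))
cv2.imwrite("pics/p7.png",cv2.resize(w,None,fx=1.5,fy=1.5,interpolation=cv2.INTER_CUBIC))
E
```

```text
[-31.6 -31.8 232.6]
(12, 29, 102) [290. 208.]
(12, -29, 102) [379. 208.]
(112, 29, 102) [280.  36.]
(112, -29, 102) [379.  37.]
(0, -28, 75) [378. 222.]
(32, -68, 98) [439. 177.]
(32, -38, 98) [393. 177.]
```

View pics/p7.png

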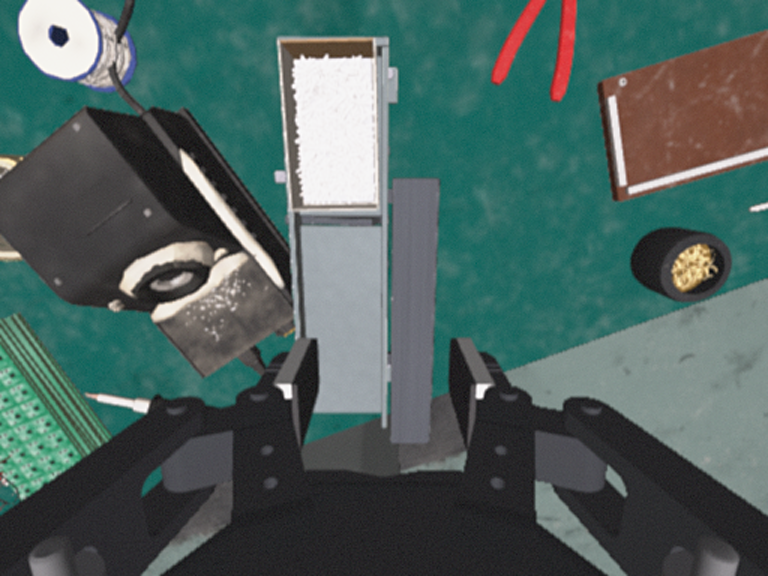

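The bar is back up, with its far end at (392–438, 180) as predicted for joint 0. The tray sits at the far end, rows 40–210, within about 1 mm of the predicted position against the stop. Handing in.

```bash
python3 -c "
from rig import bot
print(bot.finish_job())"
```

```text
the job is handed in; nothing more can be done
None
```

The tray is against the far stop, with the gate up again behind it and the robot touching nothing; I handed the job in at about 10 s on the robot's clock, and the hand-in gave no verdict.

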